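Blow off a metal specimen and snap its dust cover on

TASK

First blow the dust off the polished specimen: push the blower's pedal right down to its stop with the gripper and let it spring back up. Then put the matching short rectangular cover over the specimen and press it down until it snaps home and sits flush on the rim all round; keep pressing it firmly onto the rim and finish like that, still pressing, without letting go. Do not touch the specimen and leave the other things on the bench where they are.

Things in the scene. Friction and masses are not known exactly. Their poses are not given: they have to be found in the camera images.
- station: Specimen station, fixed to the bench: white base plate 112 x 100 x 12 mm carrying a grey rectangular rim (84 x 76 mm outside) round an open well. Origin: centre of its underside, on the bench; z up, x along the well's length. The well is 63.2 mm long (x) by 51.2 mm wide (y), its floor 14 mm above the bench.
- rim: The grey rim of the station, part of it, with the same origin and axes; the cover's plate comes to rest on its top, 40 mm above the bench.
- catch_a (a joint): How far the white sprung catch in the +y wall of the well is pushed back, m (0 = out; its twin is in the -y wall). The catches poke 4 mm into the well, centred 29.8 mm above the bench. Together they resist the cover's edge with about 10 to 14 N, from where the cover is 12.5 mm above home; some 6 mm lower the resistance suddenly vanishes and the cover drops home.
- specimen: The polished specimen fixed in the middle of the well: black disc 28 mm across with a bright metal face, its top 27 mm above the bench (13 mm below the rim's top). Same origin and axes as the station.
- cover: The short rectangular dust cover to fit, loose, grey plastic, 0.08-0.17 kg: plate 76 x 66 x 5 mm, under it a skirt 60 x 48 mm, 20 mm deep; on top a grip rib 50 (x) x 14 (y) x 26 mm high. Origin: centre of the skirt's lower edge; x along the rib, z up; plate top at z = 25 mm, rib top 51 mm. Fits either way round. Home: origin 20 mm above the station's, x axes parallel.
- long_cover: Bystander: a like cover for another station, too long: plate 116 x 66 mm, otherwise as the cover. Origin: centre of its lower edge plane.
- round_cover: Bystander: a like cover with a round plate 80 mm across and the same rib. Origin: centre of its underside.
- pump: Air blower, fixed to the bench beside the station (on its +y side): white base 150 (x) x 80 (y) x 14 mm, its bent steel nozzle (8 mm thick, up to 54 mm high) reaching 90 mm from the origin towards -y, to the station. Origin: centre of its underside; x points from the pedal's free end to its hinge, z up.
- pedal (a joint): Angle of the blower's pedal, rad: 0 = up (free), 0.30 = down on its stop. Steel plate 115 x 60 x 6 mm; its hinge line is parallel to the pump's y axis, 60 mm along +x from the pump's origin, 32 mm above the bench; its free end points to the pump's -x and stands up when free. A spring returns it; about 9 N on the pad reach the stop.
- pedal_pad (a point): Point to press, on the pedal's upper face, 95 mm from the hinge line and 20 mm from the free end, in the middle of its width. It is 63 mm above the bench when the pedal is up and 35 mm at the stop.
- mount_a: Bystander: loose black specimen disc, 30 mm across, 18 mm high. Origin: centre of its underside.
- mount_b: Bystander: loose black specimen disc, 30 mm across, 18 mm high. Origin: centre of its underside.
- eyepiece: Bystander: black microscope eyepiece standing upright, 42 mm across, 52 mm high. Origin: centre of its underside.
- bottle: Bystander: small clear plastic bottle, 56 mm across, 120 mm high. Origin: centre of its underside.
There are look-alikes about, which are no part of the job. What is shaped like the station but purple or yellow is not meant.

How it is judged (in metres and radians):
On the way, in this order (a step that is already met when the one before it is completed fails the run):
1. the pedal is pressed down to its stop (value of joint pedal above 0.27 rad), for 0.1 s.
2. the pedal is back up (value of joint pedal below 0.05 rad), for 0.1 s.
3. the short cover is snapped home on the rim (z of cover in the frame of station between 0.017 and 0.0215 m and horizontal distance between cover and station below 0.004 m and angle between cover's own z axis and vertical below 0.05 rad), for 0.2 s.
At the end, for the whole second after the job is handed in: The short cover is snapped home in the station (within 1.5 mm of its home height, level within 3 degrees, centred within 4 mm), the fingers still press it onto the rim with more than 5 N, it is at rest, and the pedal is up (all of step 3 and contact force between cover and rim above 5 N and contact force between the fingers and cover above 3 N and value of joint pedal below 0.05 rad and linear speed of cover below 0.02 m/s); the arm keeps its last pose, push and grip.
It fails at once if the fingers touch the specimen (contact force between the fingers and specimen above 0.5 N).
It fails at once if a bystander is moved more than 30 mm (distance of any of round_cover, long_cover, mount_a, mount_b, eyepiece, bottle from where it was at the start of the episode above 0.03 m).
It also fails if it takes over 64 s, if anything falls off the work surface, if the arm or the gripper's body presses on something with over 40 N, if the wrist force passes 120 N, or if a joint passes its speed limit or range.

ROBOT

A 6-joint arm with a two-finger parallel gripper is mounted at the origin on the work surface. World frame = base frame: x ahead of the robot, y to its left, z up, the work surface at z = 0. Lengths are in m, angles in degrees, forces in N, time in s.
With the tool pointing down it reaches from about 0.3 to 0.75 m from the base axis. Payload 8.5 kg.
Tool frame: the origin (TCP) lies on the centre line of the jaws, within the pads' length; the fingertips stand 17 mm ahead of it and the grasp point (between the pads) lies 2 mm behind it; z points along the fingers, y is the line along which they close (so a half turn about z gives the same grasp; the last joint's range is limited). The gripper opens to 85 mm and grips with 20 to 120 N. Pads are 22 mm wide; open, the fingers measure 114 mm over their backs; the gripper's body (76 mm by 85 mm) begins 54 mm behind the grasp point. The pads swing forward as they close: fully open they stand 13 mm farther back than shut.
Start: joints at [-88.711, 21.807, 74.336, -0, 83.858, -12.336], TCP at [0.13, -0.535, 0.248] pointing down, gripper open.
Joint ranges: [-178.18, 178.18], [-50.72, 133.34], [12.68, 142.11], [-81.47, 261.47], [9.98, 163.14], [-165.26, 165.26]. Speed limits (degrees/s): [136.94, 136.94, 180, 180, 180, 180].

INTERFACE

Orientations are given as a 3x3 rotation matrix whose columns are the frame's x, y, z axes.
In Python, from rig import env gives the robot as it stands.
- The arm moves only by the shell command python3 -m handwheel 'ROWS' [OPENING] [FORCE]. ROWS is JSON, a list that holds one entry, the list of rows, each a list of 4 numbers: the shift along the tool's x, y, z in m, then the turn about the tool's z in rad. In form: [[[x, y, z, roll], ...]]. A call has 1 to 5 rows; each row shifts and turns the commanded pose from where the row before left it, along the tool's axes as they then stand; what a row does not reach is not made up. A row lasts 1/12 s, in which the tool goes at most 41.7 mm and 7.16 degrees, less where a joint would pass 70% of its speed; a pose out of reach is approached as far as the arm can. A call is refused whole if a number of a shift passes 0.0417 or a number of a turn 0.125, either way. A call with a gripper value outside its range is refused whole. OPENING is the opening in per cent of the stroke, from 0 (shut) to 100 (fully open), set as the call begins (- or left out, the last holds). The fingers move at their own pace and stop on an object; FORCE is the grip in N (left out, the last holds). Time passes only in rows, so rows that do not move let the fingers close. It gives the time, the measured TCP pose, the force and the opening at its end, in the units of the state.
- env.observe(): the state, without advancing time (a new reading comes with each control period).
- env.get_image(name): name is "scene" or "top" or "wrist"; returns (picture, depth): 400x640x3 uint8, red, green, blue; 400x640 float32, m along the optical axis (not along the pixel's ray), 0 where there is no reading.
- env.camera_params(name): a dict with "K" (3x3 intrinsics, pixels), "D" ([k1, k2, p1, p2, k3] as OpenCV has them; the pictures are not rectified), "rvec" (rotation vector, rad) and "tvec" (3), from world to camera coordinates, as OpenCV has them. Camera axes: x right, y down, z forward; pixel columns grow to the right and rows downward; lengths in m; the calibration is good to about 2 mm. A picture is of the moment at which its call begins: read the wrist's pose just before it. camera_params takes no time and is no camera call; for the wrist camera it gives the pose at the moment of the call.
- env.close_job(): hands the job in, once; it reports no verdict.
The state is a dict: "time_s": time; "q": joint angles; "qvel": joint speeds; "joint_efforts": joint torques, N m; "position": TCP position; "tool_rot": TCP orientation; "ft_force": force on the tool from outside, world axes, zero at the start; "wrist_torque": the same for the moment, N m; "grip_width": finger opening in m.
Only numpy, scipy, OpenCV 4.12 (cv2) and the standard library are available. Lean on these libraries where they do the work, as an engineer would, in place of code of your own. Each camera call takes 0.05 s, during which the arm holds its last target. There are 200 camera calls.

## Working session

There is one attempt and no reset: what is moved stays moved. The work goes in short steps, Python scripts to look and compute and a shell command to move; the robot and the scene stay as the last step left them, time stands still between calls to the robot, and variables do not carry over. Pictures are saved under pics/ and viewed, on a budget of 10 in all, crops included, one or two more only if the job needs it, and the job is handed in when it is done.

```bash
ls; mkdir -p pics; python3 - <<'E'
from rig import env
import cv2,numpy as np
s=env.observe();print(s['time_s'],s['position'],np.round(s['tool_rot'],3).tolist(),s['grip_width'])
for n in('scene','top'):
    im,d=env.get_image(n);cv2.imwrite(f'pics/{n}0.png',im[:,:,::-1]);np.savez(f'pics/{n}0.npz',im=im,d=d)
    p=env.camera_params(n);print(n,{k:np.round(v,4).tolist() for k,v in p.items()},(d>0).mean())
E
```

```text
pics
0.0 [ 0.12956133 -0.53422012  0.24769938] [[0.972, 0.236, -0.0], [0.236, -0.972, 0.002], [0.0, -0.001, -1.0]] 0.08543133629922414
scene {'K': [[497.6763, 0.0, 322.9437], [0.0, 497.6763, 202.654], [0.0, 0.0, 1.0]], 'D': [-0.0138, 0.0, 0.0, 0.0, 0.0], 'rvec': [1.6597, 1.6396, -0.8385], 'tvec': [-0.0311, -0.2914, 1.5795]} 0.99593359375
top {'K': [[415.9738, 0.0, 318.6573], [0.0, 415.9738, 200.6456], [0.0, 0.0, 1.0]], 'D': [-0.0798, 0.0, 0.0, 0.0, 0.0], 'rvec': [2.1712, -2.1684, 0.1416], 'tvec': [0.005, 0.5906, 0.9917]} 0.9961484375
```

View pics/top0.png

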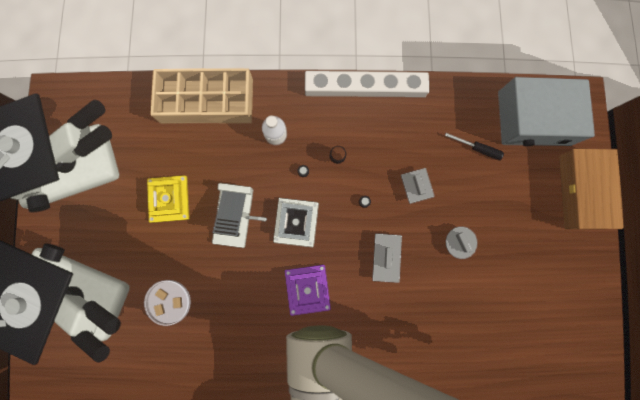

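View pics/scene0.png

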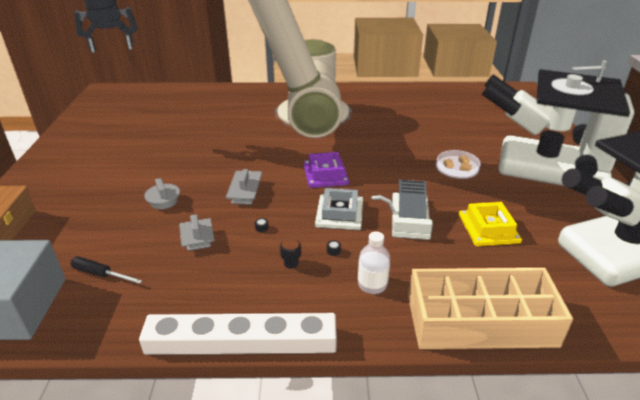

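The top view shows the grey station in its white base at (296,222) and the pump at (233,215). The short cover is at (418,185), the long one at (388,257) and the round one at (461,242). The purple and yellow look-alikes are at (307,290) and (167,198). The scene view agrees: station (340,208), pump (410,208), short cover (197,234).

```bash
cat > h.py <<'E'
import cv2,numpy as np
from rig import env
def cloud(d,p):
    h,w=d.shape;u,v=np.meshgrid(np.arange(w),np.arange(h))
    n=cv2.undistortPoints(np.stack([u,v],-1).reshape(-1,1,2).astype(float),np.array(p['K']),np.array(p['D'])).reshape(h,w,2)
    c=np.dstack([n*d[...,None],d]);R=cv2.Rodrigues(np.array(p['rvec'],float))[0]
    return (c-np.array(p['tvec']).ravel())@R
def rect(P,lo,hi,x,y,r):
    m=(P[...,2]>lo)&(P[...,2]<hi)&(np.hypot(P[...,0]-x,P[...,1]-y)<r)
    q=P[m]
    if len(q)<5:return None
    (c,s,a)=cv2.minAreaRect((q[:,:2]*1000).astype(np.float32))
    return len(q),np.round(c,1),np.round(s,1),round(a,1),'med',np.round(np.median(q,0)*1000,1)
E
python3 - <<'E'
from h import *
P={}
for n in('top','scene'):
    z=np.load(f'pics/{n}0.npz');P[n]=cloud(z['d'],env.camera_params(n))
T=P['top']
for n,(u,v) in dict(station=(296,222),pump=(233,215),cover=(418,185),long=(388,257),round=(461,242),mA=(303,171),mB=(365,202),eye=(338,155),bottle=(274,130),table=(340,200)).items(): print(n,np.round(T[v,u],4))
for n in P:
    print(n)
    c=T[185,418];s=T[222,296];p=T[215,233]
    print('cover plate',rect(P[n],.020,.03,c[0],c[1],.06))
    print('cover rib',rect(P[n],.045,.058,c[0],c[1],.06))
    print('st base',rect(P[n],.008,.016,s[0],s[1],.08))
    print('st rim',rect(P[n],.036,.046,s[0],s[1],.058))
    print('spec',rect(P[n],.024,.031,s[0],s[1],.017))
    print('pump base',rect(P[n],.010,.018,p[0],p[1],.085))
    print('pedal hi',rect(P[n],.055,.075,p[0],p[1],.085))
    print('pedal lo',rect(P[n],.03,.045,p[0],p[1],.085))
    print('pedal all',rect(P[n],.025,.075,p[0],p[1],.085))
E
```

```text
station [0.5382 0.0615 0.0269]
pump [0.5531 0.2124 0.0534]
cover [ 0.6283 -0.2388  0.0477]
long [ 0.4526 -0.1615  0.0458]
round [ 0.4882 -0.3442  0.0409]
mA [0.6673 0.045  0.0195]
mB [ 0.589  -0.1105  0.02  ]
eye [ 0.7136 -0.0448 -0.001 ]
bottle [0.7527 0.1129 0.0913]
table [ 0.5961 -0.0491  0.0014]
top
cover plate (581, array([ 632.2, -244.1]), array([76.1, 68.2]), 15.9, 'med', array([ 629.9, -237.1,   23.3]))
cover rib (120, array([ 632. , -243.5]), array([49.2, 14.6]), 16.9, 'med', array([ 631.2, -243.3,   48.9]))
st base (970, array([539.8,  63.7]), array([ 99.8, 111.8]), 83.7, 'med', array([534.4,  62.3,  11.4]))
st rim (482, array([539.8,  64. ]), array([76., 84.]), 83.0, 'med', array([538.7,  64.7,  38.7]))
spec (65, array([539.8,  63.3]), array([26.6, 25.4]), 63.1, 'med', array([540.6,  61.6,  25.9]))
pump base (552, array([555.1, 222.6]), array([ 78.7, 149.3]), 82.8, 'med', array([503.9, 203.7,  12.9]))
pedal hi (445, array([533.2, 225.3]), array([58.9, 56.3]), 82.2, 'med', array([526.1, 226. ,  61.8]))
pedal lo (537, array([586.8, 209.6]), array([94.7, 79.6]), 6.7, 'med', a
[... 375 characters left out ...]
ray([544.4,  60.2]), array([ 99.8, 110.8]), 83.4, 'med', array([577.7,  61. ,  11.9]))
st rim (424, array([541.3,  60.3]), array([76. , 88.5]), 84.5, 'med', array([546.9,  60.7,  39.4]))
spec (67, array([541.8,  60.4]), array([26.2, 24.5]), 21.4, 'med', array([541.6,  60.9,  26.1]))
pump base (287, array([558.5, 219.7]), array([ 80.6, 151.2]), 82.5, 'med', array([565.2, 194.3,  13.7]))
pedal hi (430, array([531.2, 203.2]), array([100.2,  59.2]), 77.8, 'med', array([530.6, 224.7,  61.8]))
pedal lo (619, array([591., 193.]), array([125.5,  78.1]), 82.1, 'med', array([610.7, 209.7,  40.7]))
pedal all (1507, array([569.9, 191.9]), array([123.5, 128.9]), 88.1, 'med', array([573.9, 214.7,  46.4]))
```

```bash
r='python3 -m handwheel'
python3 -m handwheel '[[[0.026,-0.0297,0,0],[0.026,-0.0297,0,0],[0.026,-0.0297,0,0],[0.026,-0.0297,0,0],[0.026,-0.0297,0,0]]]' 0 40
python3 -m handwheel '[[[0.026,-0.0297,0,0],[0.026,-0.0297,0,0],[0.026,-0.0297,0,0],[0.026,-0.0297,0,0],[0.026,-0.0297,0,0]]]'
python3 -m handwheel '[[[0.026,-0.0297,0,0],[0.026,-0.0297,0,0],[0.026,-0.0297,0,0],[0.026,-0.0297,0,0],[0.026,-0.0297,0,0]]]'
python3 -m handwheel '[[[0.026,-0.0297,0,0],[0.026,-0.0297,0,0],[0.026,-0.0297,0,0],[0.026,-0.0297,0,0],[0.026,-0.0297,0,0]]]'
```

```text
time_s: 0.52
position: [0.2213, -0.3576, 0.248]
tool_rot: [[0.972, 0.235, -0.0], [0.235, -0.972, 0.001], [0.0, -0.001, -1.0]]
ft_force: [1.1, -0.8, -0.6]
grip_width: 0.0256
time_s: 0.93
position: [0.3125, -0.1827, 0.2483]
tool_rot: [[0.972, 0.235, 0.0], [0.235, -0.972, 0.0], [0.0, -0.0, -1.0]]
ft_force: [0.5, 0.0, -0.0]
grip_width: 0.0002
time_s: 1.35
position: [0.404, -0.0076, 0.2483]
tool_rot: [[0.972, 0.236, -0.0], [0.236, -0.972, -0.0], [-0.0, 0.0, -1.0]]
ft_force: [0.2, -1.0, 0.5]
grip_width: 0.0002
time_s: 1.77
position: [0.4953, 0.1675, 0.248]
tool_rot: [[0.972, 0.236, -0.001], [0.236, -0.972, -0.0], [-0.001, -0.0, -1.0]]
ft_force: [1.0, -1.4, 0.0]
grip_width: -0.0003
```

```bash
python3 -m handwheel '[[[0.0214,-0.0247,0,0],[0.0214,-0.0247,0,0],[0,0,0.04,0],[0,0,0.04,0],[0,0,0.04,0]]]' 
python3 -m handwheel '[[[0,0,0.04,0],[0,0,0.01,0],[0,0,0.01,0],[0,0,0.01,0],[0,0,0,0]]]'
```

```text
time_s: 2.18
position: [0.5247, 0.224, 0.1267]
tool_rot: [[0.972, 0.237, 0.001], [0.237, -0.972, 0.0], [0.001, 0.0, -1.0]]
ft_force: [1.2, 0.0, -0.4]
grip_width: -0.0002
time_s: 2.6
position: [0.5252, 0.2235, 0.0589]
tool_rot: [[0.972, 0.236, 0.0], [0.236, -0.972, 0.0], [0.0, -0.0, -1.0]]
ft_force: [-3.2, 0.2, 6.7]
grip_width: -0.0001
```

```bash
python3 - <<'E'
from h import *
s=env.observe();print(s['position'],s['ft_force'])
im,d=env.get_image('scene');P=cloud(d,env.camera_params('scene'))
cv2.imwrite('pics/sc1.png',cv2.resize(im[130:270,280:480,::-1],(800,560)))
print(rect(P,.03,.075,.525,.225,.03))
E
```

```text
[0.52522102 0.22353877 0.05889299] [-3.222647    0.22571183  6.70758101]
(368, array([529. , 225.3]), array([57. , 50.6]), 82.7, 'med', array([534.2, 222. ,  42.4]))
```

```bash
python3 -m handwheel '[[[0,0,0.004,0],[0,0,0.003,0],[0,0,0,0]]]' 
python3 -m handwheel '[[[0,0,0.001,0],[0,0,0.001,0],[0,0,0,0],[0,0,0,0]]]'
```

```text
time_s: 2.9
position: [0.5254, 0.2236, 0.0534]
tool_rot: [[0.972, 0.236, 0.002], [0.236, -0.972, 0.001], [0.002, -0.0, -1.0]]
ft_force: [-3.8, 0.2, 7.9]
grip_width: -0.0001
time_s: 3.23
position: [0.5253, 0.2236, 0.052]
tool_rot: [[0.972, 0.236, 0.002], [0.236, -0.972, 0.001], [0.002, -0.0, -1.0]]
ft_force: [-5.7, 0.4, 9.4]
grip_width: 0.0004
```

```bash
python3 -m handwheel '[[[0,0,0.002,0],[0,0,0,0],[0,0,0,0]]]' 
python3 -m handwheel '[[[0,0,0.002,0],[0,0,0,0],[0,0,0,0]]]'
```

```text
time_s: 3.48
position: [0.5254, 0.2237, 0.0515]
tool_rot: [[0.972, 0.236, 0.003], [0.236, -0.972, 0.001], [0.003, 0.0, -1.0]]
ft_force: [-10.4, -1.0, 22.9]
grip_width: 0.0
time_s: 3.73
position: [0.5254, 0.2237, 0.0511]
tool_rot: [[0.972, 0.236, 0.004], [0.236, -0.972, 0.001], [0.004, 0.0, -1.0]]
ft_force: [-14.6, -3.2, 36.9]
grip_width: 0.0001
```

```bash
python3 -m handwheel '[[[0,0,-0.02,0],[0,0,-0.04,0],[0,0,-0.04,0],[0,0,-0.04,0],[0,0,-0.04,0]]]' 
python3 -m handwheel '[[[-0.0058,0.0404,-0.02,0],[-0.0058,0.0404,0,0],[-0.0058,0.0404,0,0],[-0.0058,0.0404,0,0],[0,0,0,0]]]' 100
python3 - <<'E'
from h import *
s=env.observe();p=env.camera_params('wrist');im,d=env.get_image('wrist');print(s['position'],s['ft_force'])
P=cloud(d,p);cv2.imwrite('pics/w1.png',im[:,:,::-1])
print('rim',rect(P,.036,.046,.540,.062,.058));print('base',rect(P,.008,.016,.540,.062,.08));print('spec',rect(P,.024,.031,.540,.062,.017))
im,d=env.get_image('top');P=cloud(d,env.camera_params('top'));cv2.imwrite('pics/t1.png',im[:,:,::-1])
im,d=env.get_image('scene');P=cloud(d,env.camera_params('scene'))
print('pedal',rect(P,.055,.075,.525,.225,.03),P[...,2][(np.hypot(P[...,0]-.525,P[...,1]-.225)<.006)].mean())
E
```

```text
time_s: 4.15
position: [0.5249, 0.2232, 0.2297]
tool_rot: [[0.972, 0.236, 0.003], [0.236, -0.972, 0.0], [0.003, 0.0, -1.0]]
ft_force: [0.5, -0.3, 0.0]
grip_width: 0.0001
time_s: 4.57
position: [0.5411, 0.0581, 0.2458]
tool_rot: [[0.973, 0.23, 0.003], [0.23, -0.973, -0.002], [0.003, 0.003, -1.0]]
ft_force: [0.1, -1.1, -1.3]
grip_width: 0.0602
[0.54108435 0.05813758 0.24581033] [ 0.13370143 -1.07458288 -1.33064673]
rim (2586, array([539.7,  62.6]), array([76. , 84.4]), 83.4, 'med', array([543.2,  63.6,  40.1]))
base (3971, array([539.9,  62.5]), array([100.3, 112. ]), 83.4, 'med', array([553.7,  65.3,  12.9]))
spec (435, array([540. ,  62.4]), array([26.6, 26.7]), 57.8, 'med', array([540.3,  62.6,  26.5]))
pedal (364, array([529.1, 223.7]), array([58.9, 47.7]), 75.6, 'med', array([528.4, 224.3,  62.5])) -0.2620922253483069
```

View pics/w1.png

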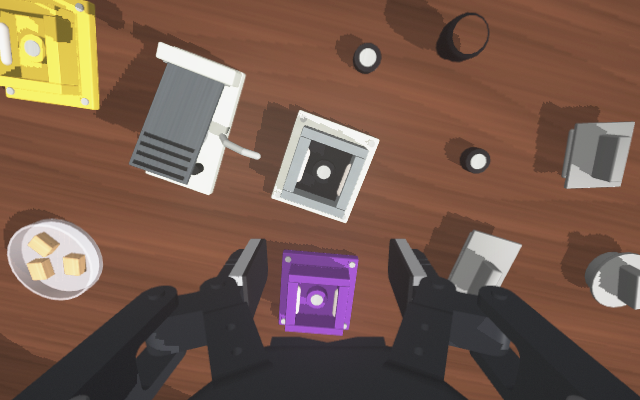

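The wrist view, with the TCP over the station, shows the station at (325,166), the pump and its nozzle at (190,120), and the purple look-alike nearer the gripper. The pedal is back up: its pad measures 62.5 mm. The station measures (0.540, 0.0625) at -6.6°. Next is the cover.

```bash
python3 -m handwheel '[[[0.0023,0.0394,0,0],[0.0023,0.0394,0,0],[0.0023,0.0394,0,0],[0.0023,0.0394,0,0],[0.0023,0.0394,0,0]]]' 
python3 -m handwheel '[[[0.0023,0.0394,0,0],[0.0023,0.0394,0,0],[0.0023,0.0394,0,0],[0,0,0,-0.049],[0,0,0,0]]]' 100
python3 - <<'E'
from h import *
s=env.observe();p=env.camera_params('wrist');im,d=env.get_image('wrist');print(s['position'],s['ft_force'],s['grip_width'],np.degrees(np.arctan2(s['tool_rot'][1][0],s['tool_rot'][0][0])))
P=cloud(d,p);cv2.imwrite('pics/w2.png',im[:,:,::-1])
print('rib',rect(P,.044,.056,.6325,-.244,.05));print('plate',rect(P,.02,.03,.6325,-.244,.06))
E
```

```text
time_s: 5.13
position: [0.5984, -0.1245, 0.2447]
tool_rot: [[0.971, 0.238, 0.001], [0.238, -0.971, -0.0], [0.001, 0.001, -1.0]]
ft_force: [0.4, 0.5, 0.8]
grip_width: 0.0855
time_s: 5.55
position: [0.6329, -0.238, 0.2434]
tool_rot: [[0.959, 0.284, -0.0], [0.284, -0.959, 0.0], [-0.0, -0.0, -1.0]]
ft_force: [0.2, 0.9, -0.8]
grip_width: 0.0855
[ 0.63293657 -0.23798412  0.24339734] [ 0.23386229  0.85904862 -0.83036066] 0.08545647708705291 16.509891317954892
rib (598, array([ 631.7, -244.4]), array([50.1, 13.9]), 16.5, 'med', array([ 633. , -243.8,   51. ]))
plate (3064, array([ 631.6, -244.6]), array([76.3, 65.4]), 15.5, 'med', array([ 635. , -241.6,   25.2]))
```

```bash
python3 -m handwheel '[[[-0.003,0.0058,0.02,0],[0,0,0.04,0],[0,0,0.04,0],[0,0,0.04,0],[0,0,0.02,0]]]' 
python3 -m handwheel '[[[0,0,0.02,0],[0,0,0.018,0],[0,0,0,0],[0,0,0,0]]]' 
python3 -m handwheel '[[[0,0,0,0],[0,0,0,0],[0,0,0,0],[0,0,0,0],[0,0,0,0]]]' 0 80
python3 -m handwheel '[[[0,0,0,0],[0,0,0,0],[0,0,0,0],[0,0,0,0],[0,0,0,0]]]'
```

```text
time_s: 6.02
position: [0.6298, -0.2406, 0.0798]
tool_rot: [[0.959, 0.284, -0.005], [0.284, -0.959, 0.003], [-0.004, -0.005, -1.0]]
ft_force: [0.1, 0.6, -0.6]
grip_width: 0.0856
time_s: 6.35
position: [0.6314, -0.2423, 0.0462]
tool_rot: [[0.959, 0.284, -0.0], [0.284, -0.959, 0.0], [-0.0, -0.001, -1.0]]
ft_force: [0.8, -0.0, 0.2]
grip_width: 0.0853
time_s: 6.77
position: [0.6312, -0.2443, 0.0463]
tool_rot: [[0.959, 0.283, 0.001], [0.283, -0.959, -0.0], [0.001, 0.001, -1.0]]
ft_force: [0.3, -0.7, 0.1]
grip_width: 0.0256
time_s: 7.18
position: [0.6312, -0.2444, 0.0461]
tool_rot: [[0.959, 0.283, 0.001], [0.283, -0.959, -0.0], [0.0, 0.001, -1.0]]
ft_force: [-0.5, -0.4, 4.6]
grip_width: 0.0125
```

```bash
python3 -m handwheel '[[[0,0,-0.01,0],[0,0,-0.03,0],[0,0,-0.035,0],[0,0,-0.035,0],[0,0,-0.03,0]]]' 
python3 -m handwheel '[[[0,-0.02,0,0],[0,-0.04,0,0],[0,-0.04,0,0],[0,-0.04,0,0],[0,-0.04,0,0]]]' 
python3 -m handwheel '[[[0,-0.04,0,0],[0,-0.04,0,0],[0,-0.04,0,0],[0,-0.02,0,0],[0,0,0,0.1]]]' 
python3 -m handwheel '[[[0,0,0,0.1],[0,0,0,0.1],[0,0,0,0.1],[0,0,0,0],[0,0,0,0]]]' 
python3 - <<'E'
from h import *
s=env.observe();p=env.camera_params('wrist');im,d=env.get_image('wrist');print(s['position'],s['ft_force'],s['grip_width'],np.degrees(np.arctan2(s['tool_rot'][1][0],s['tool_rot'][0][0])))
cv2.imwrite('pics/w3.png',im[:,:,::-1]);x,y,z=s['position']
P=cloud(d,p)
print('rib',rect(P,z+.003,z+.012,x,y,.04));print('plate',rect(P,z-.03,z-.01,x,y,.06))
im,d=env.get_image('scene');P=cloud(d,env.camera_params('scene'));cv2.imwrite('pics/s3.png',cv2.resize(im[60:270,240:480,::-1],(800,700)[0:2]) if 0 else cv2.resize(im[60:260,240:480,::-1],(720,600)))
print('plate scene',rect(P,z-.03,z-.01,x,y,.06))
im,d=env.get_image('top');P=cloud(d,env.camera_params('top'));print('plate top',rect(P,z-.03,z-.01,x,y,.06))
E
```

```text
time_s: 7.6
position: [0.6309, -0.244, 0.1882]
tool_rot: [[0.959, 0.283, 0.001], [0.283, -0.959, -0.0], [0.0, 0.0, -1.0]]
ft_force: [0.2, -0.7, -0.5]
grip_width: 0.0127
time_s: 8.02
position: [0.579, -0.0698, 0.1857]
tool_rot: [[0.959, 0.282, -0.001], [0.282, -0.959, 0.0], [-0.001, -0.001, -1.0]]
ft_force: [1.0, 1.4, -1.3]
grip_width: 0.0121
time_s: 8.43
position: [0.5387, 0.0667, 0.186]
tool_rot: [[0.982, 0.19, -0.001], [0.19, -0.982, 0.001], [-0.001, -0.001, -1.0]]
ft_force: [0.2, 0.2, -1.4]
grip_width: 0.0125
time_s: 8.85
position: [0.5403, 0.0628, 0.1857]
tool_rot: [[0.994, -0.11, -0.001], [-0.11, -0.994, 0.0], [-0.001, -0.0, -1.0]]
ft_force: [-0.4, -0.5, -1.1]
grip_width: 0.0125
[0.54031203 0.06281552 0.18570816] [-0.40159538 -0.54540801 -1.09881436] 0.012474295020766614 -6.316647953212625
rib (3548, array([541.7,  61.2]), array([49.5, 36.6]), 17.1, 'med', array([546. ,  63.3, 190.8]))
plate (8692, array([549.1,  62.4]), array([66.5, 59.6]), 83.7, 'med', array([562.2,  59.8, 164.8]))
plate scene (489, array([542.3,  61.4]), array([66.2, 80.8]), 84.3, 'med', array([558.8,  60.4, 164.3]))
plate top (59, array([505. ,  68.9]), array([64.9,  4.1]), 83.6, 'med', array([504.1,  66.9, 162.5]))
```

View pics/w3.png

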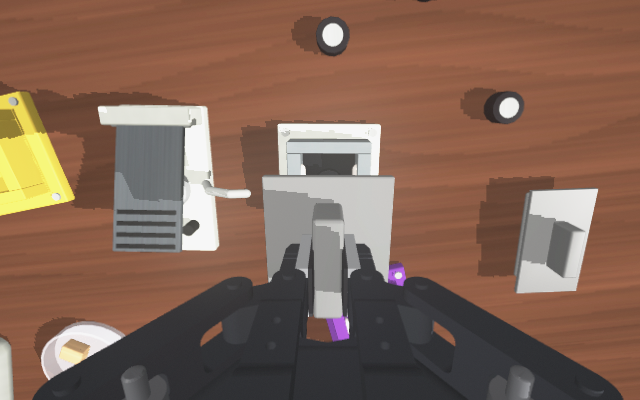

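View pics/s3.png

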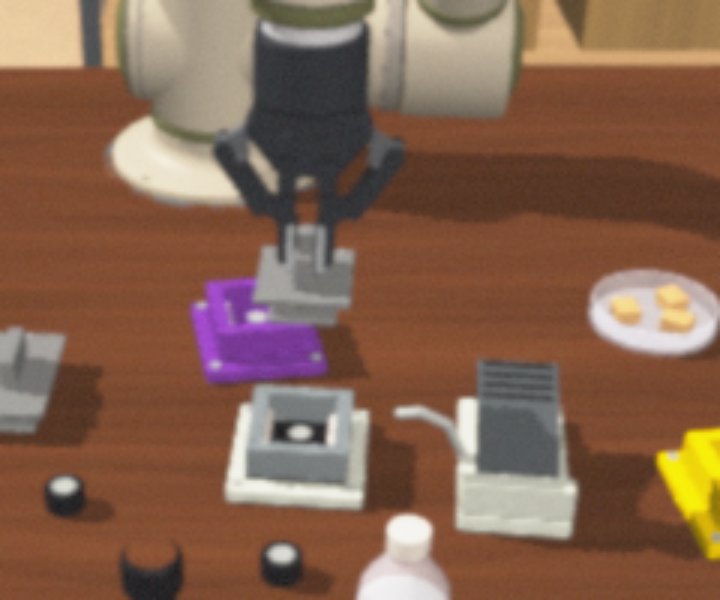

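The wrist view shows the cover held with its plate front edge at row 178 and the station behind it at (328,150). The scene view shows the cover level in the jaws, and also looks like it hangs over the purple piece only through perspective. Measured offset of the cover from the station is about (+1.0, +0.8) mm and 0.3°. I'll correct that, go down to just above the rim and check again.

```bash
python3 -m handwheel '[[[-0.0009,0.0009,0.02,0.005],[0,0,0.04,0],[0,0,0.03,0],[0,0,0,0],[0,0,0,0]]]' 
python3 - <<'E'
from h import *
s=env.observe();p=env.camera_params('wrist');im,d=env.get_image('wrist');print(s['position'],s['ft_force'],s['grip_width'],np.degrees(np.arctan2(s['tool_rot'][1][0],s['tool_rot'][0][0])))
cv2.imwrite('pics/w4.png',im[:,:,::-1]);x,y,z=s['position']
P=cloud(d,p);print('plate',rect(P,z-.026,z-.017,x,y,.06));print('base',rect(P,.009,.016,x,y,.08));print('rim',rect(P,.037,.043,x,y,.06))
# plane fit of plate
m=(P[...,2]>z-.026)&(P[...,2]<z-.017)&(np.hypot(P[...,0]-x,P[...,1]-y)<.05);q=P[m]
print('slope',np.linalg.lstsq(np.c_[q[:,:2]-[x,y],np.ones(len(q))],q[:,2],rcond=None)[0])
im,d=env.get_image('scene');P=cloud(d,env.camera_params('scene'));cv2.imwrite('pics/s4.png',cv2.resize(im[110:260,280:460,::-1],(720,600)))
print('plate scene',rect(P,z-.026,z-.015,x,y,.06));print('rim scene',rect(P,.036,.044,x,y,.06));print('base scene',rect(P,.009,.016,x,y,.08))
E
```

```text
time_s: 9.42
position: [0.5393, 0.0619, 0.0954]
tool_rot: [[0.993, -0.117, -0.002], [-0.117, -0.993, 0.0], [-0.002, 0.0, -1.0]]
ft_force: [-0.4, -1.4, -0.4]
grip_width: 0.0124
[0.53930144 0.06192482 0.09538551] [-0.420758   -1.44828207 -0.38738532] 0.012376018902215851 -6.722932784626829
plate (8497, array([548. ,  61.5]), array([66.3, 59.7]), 83.5, 'med', array([560.9,  58.6,  74.4]))
base (4521, array([540.3,  62.6]), array([100.3, 111.3]), 83.5, 'med', array([585.5,  58.1,  12.2]))
rim (2293, array([576.1,  58.5]), array([76.2, 11.2]), 83.4, 'med', array([576.6,  58.3,  40.1]))
slope [-0.00786467 -0.00155446  0.0745566 ]
plate scene (431, array([542.8,  60.3]), array([65.7, 80.7]), 83.0, 'med', array([558.3,  58.2,  75.4]))
rim scene (273, array([544.6,  59.8]), array([76.5, 84. ]), 85.5, 'med', array([571.2,  63.2,  39.5]))
base scene (525, array([543.5,  60.3]), array([100. , 112.4]), 83.4, 'med', array([580.4,  62.8,  12. ]))
```

View pics/s4.png

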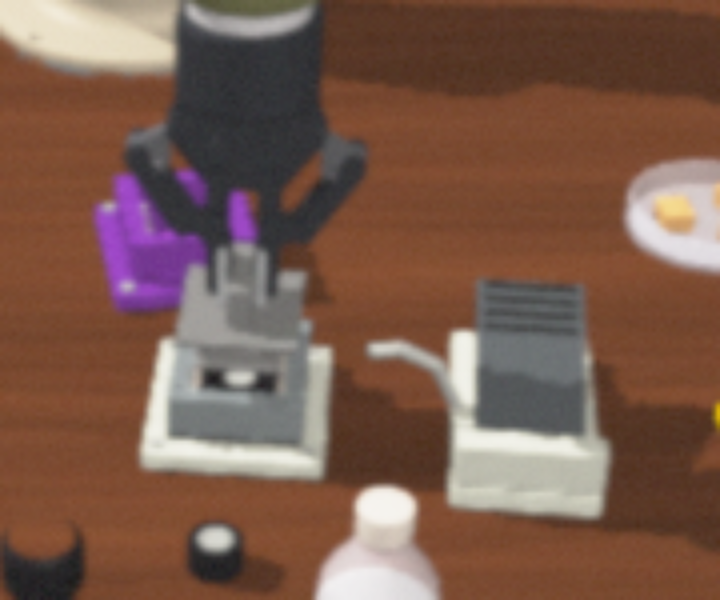

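Cover centre (539.9, 62.5) against station (540.0, 62.6) mm, yaw within 0.2°, level within 0.5°. The scene view agrees: the plate is over the rim at (240,320). Lowering.

```bash
python3 -m handwheel '[[[0,0,0.005,0],[0,0,0.004,0],[0,0,0.003,0],[0,0,0,0],[0,0,0,0]]]' 
python3 -m handwheel '[[[0,0,0.002,0],[0,0,0.002,0],[0,0,0.002,0],[0,0,0,0],[0,0,0,0]]]'
```

```text
time_s: 9.93
position: [0.5395, 0.062, 0.0837]
tool_rot: [[0.993, -0.118, -0.0], [-0.118, -0.993, 0.0], [-0.0, -0.0, -1.0]]
ft_force: [-0.3, -0.3, -0.9]
grip_width: 0.0125
time_s: 10.35
position: [0.5398, 0.062, 0.0779]
tool_rot: [[0.993, -0.118, 0.001], [-0.118, -0.993, 0.0], [0.001, -0.0, -1.0]]
ft_force: [0.3, -0.0, 2.0]
grip_width: 0.0124
```

```bash
python3 -m handwheel '[[[0,0,0.002,0],[0,0,0.002,0],[0,0,0.002,0],[0,0,0,0]]]' - 100
python3 -m handwheel '[[[0,0,0.002,0],[0,0,0.002,0],[0,0,0,0],[0,0,0,0]]]'
```

```text
time_s: 10.68
position: [0.5402, 0.0619, 0.0719]
tool_rot: [[0.993, -0.118, 0.002], [-0.118, -0.993, -0.0], [0.002, -0.0, -1.0]]
ft_force: [2.8, 0.7, 0.9]
grip_width: 0.012
time_s: 11.02
position: [0.5389, 0.062, 0.067]
tool_rot: [[0.993, -0.118, -0.002], [-0.118, -0.993, 0.0], [-0.002, -0.0, -1.0]]
ft_force: [-0.7, 1.8, -3.2]
grip_width: 0.0119
```

```bash
python3 -m handwheel '[[[0,0,0.001,0],[0,0,0.001,0],[0,0,0,0],[0,0,0,0]]]'
python3 -m handwheel '[[[0,0,0.002,0],[0,0,0,0],[0,0,0,0]]]'
```

```text
time_s: 11.35
position: [0.5393, 0.0619, 0.0662]
tool_rot: [[0.993, -0.118, -0.0], [-0.118, -0.993, -0.0], [-0.0, 0.0, -1.0]]
ft_force: [-2.9, -0.8, 6.2]
grip_width: 0.0118
time_s: 11.6
position: [0.5393, 0.0619, 0.0661]
tool_rot: [[0.993, -0.118, 0.001], [-0.118, -0.993, -0.0], [0.001, 0.0, -1.0]]
ft_force: [-9.7, -0.2, 25.0]
grip_width: 0.0117
```

```bash
python3 -m handwheel '[[[0,0,0,0],[0,0,0,0],[0,0,0,0],[0,0,0,0],[0,0,0,0]]]'
python3 - <<'E'
from h import *
s=env.observe();p=env.camera_params('wrist');im,d=env.get_image('wrist');x,y,z=s['position']
P=cloud(d,p);print('plate',rect(P,z-.03,z-.015,x,y,.06));print('base',rect(P,.009,.016,x,y,.08))
m=(P[...,2]>z-.026)&(P[...,2]<z-.017)&(np.hypot(P[...,0]-x,P[...,1]-y)<.05);q=P[m]
print('slope',np.linalg.lstsq(np.c_[q[:,:2]-[x,y],np.ones(len(q))],q[:,2],rcond=None)[0])
m=np.hypot(P[...,0]-.525,P[...,1]-.225)<.006;print('pad z wrist',np.median(P[m][:,2]))
im,d=env.get_image('scene');P=cloud(d,env.camera_params('scene'));cv2.imwrite('pics/s5.png',cv2.resize(im[110:260,180:460,::-1],(784,420)))
print('plate scene',rect(P,.041,.05,x,y,.06));m=(np.hypot(P[...,0]-.527,P[...,1]-.223)<.006)&(P[...,2]>0);print('pad z',np.median(P[m][:,2]))
s=env.observe();print(s['time_s'],s['ft_force'],s['position'])
E
```

```text
time_s: 12.02
position: [0.5393, 0.0619, 0.0661]
tool_rot: [[0.993, -0.118, 0.001], [-0.118, -0.993, -0.0], [0.001, 0.0, -1.0]]
ft_force: [-10.2, 0.2, 24.9]
grip_width: 0.0118
plate (11637, array([547.8,  61.8]), array([76.5, 68.6]), 83.4, 'med', array([562.9,  59. ,  44.9]))
base (6320, array([545.1,  62.1]), array([100.4, 101.4]), 83.3, 'med', array([585. ,  57.2,  12.2]))
slope [-0.00638619  0.00039115  0.04464043]
pad z wrist 0.06315696435372134
plate scene (437, array([544.2,  60. ]), array([74.8, 83.9]), 83.8, 'med', array([556.5,  60.9,  44.6]))
pad z 0.06301944448257818
12.1167 [-10.40049253  -0.28372687  25.89015334] [0.53928266 0.06195727 0.06608016]
```

View pics/s5.png

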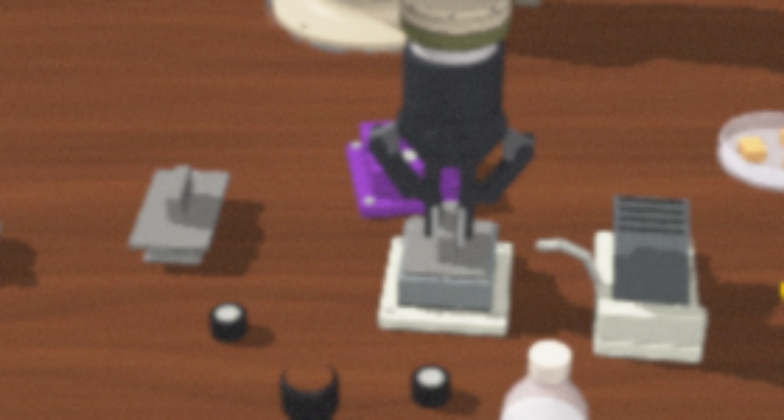

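The cover's plate sits flush on the rim at (450,260) with its top at about 45 mm. The pedal is up (pad at 63 mm) and the push holds steady at about 25 N, so I'm handing in.

```bash
python3 -c "
from rig import env
env.close_job();s=env.observe();print(s['time_s'],s['ft_force'],s['position'])"
```

```text
the job is handed in; nothing more can be done
the job is handed in; nothing more can be done
```

The job is handed in after about 12 s of robot time. The cover is home on the station and the gripper is still pressing it. No verdict was reported.

- **Blower:** I pushed the pedal down until the push rose to about 37 N with almost no further travel, so it was on its stop. After release, its pad measured 63 mm above the bench from two cameras, which is fully up.
- **Cover:** I gripped the short cover by its rib and lined it up to about 0.3 mm and 0.2° over the station. It then went down through the catches.
- **Last checks:**
  - The plate top was at 44.6–44.9 mm, against 45 mm when home.
  - It was level within about 0.4°.
  - Its centre was about 0.5 mm from the station's by tool position.
  - The push was steady at about 25 N (wrist force).

**What disagreed or was not measured:**
- A sideways force of about 10 N along x remained while pressing.
- The catches' snap showed only weakly in the force readings, so "home" rests on the measured heights.
- The scene camera read about 2 mm off the wrist camera.
- I did not re-measure where the bystanders stand. The last view showed the long cover, both mounts, the eyepiece and the bottle apparently undisturbed. The round cover was outside that view.

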